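Purge and ignite the doughnut fryer, holding the ignition dial

ROBOT

A 7-joint arm with a two-finger parallel gripper is mounted at the origin on the work surface. World frame = base frame: x ahead of the robot, y to its left, z up, the work surface at z = 0. Lengths are in m, angles in rad, forces in N, time in s.
With the tool pointing down it reaches from about 0.425 to 0.875 m from the base axis. Payload 4.7 kg.
Tool frame: the origin (TCP) lies midway between the tips of the shut fingers; the grasp point (between the pads) lies 19 mm behind it; z points along the fingers, y is the line along which they close (so a half turn about z gives the same grasp; the last joint's range is limited). The gripper opens to 87 mm and grips with 3 to 60 N. Pads are 19 mm wide; open, the fingers measure 117 mm over their backs; the gripper's body (75 mm by 190 mm) begins 51 mm behind the grasp point.
Start: joints at [-1.333, 0.321, -0.07, 1.45, 0.023, 1.371, -0.057], TCP at [0.144, 0.634, 0.194] pointing down, gripper open.
Joint ranges: [-2.86, 2.86], [-0.3, 2.09], [-1.38, 1.24], [0.06, 2.45], [-1.56, 4.7], [0.09, 2.05], [-2.69, 2.69]. Speed limits (rad/s): [2.57, 2.57, 3.14, 3.14, 3.14, 3.14, 3.14].

INTERFACE

Orientations are given as a rotation vector (axis times angle).
In Python, from bench import monitor, cams, workorder gives the robot as it stands.
- The arm moves only by the tool move_arm, never from a script. Its arguments are lists of equal length, an entry for each row: "slide": the shift along the tool's x, y, z in cm, a list of three; "roll": the turn about the tool's z in rad. In form: {"slide": [[dx, dy, dz], ...], "roll": [roll, ...]}. A call has 1 to 20 rows; each row is the pose to reach, as a shift and turn from the pose commanded when the call began, along the tool's axes at that moment; what a row does not reach only later rows make up. A row lasts 1/10 s, in which the tool goes at most 50 mm and 8.59 degrees, less where a joint would pass 70% of its speed; a pose out of reach is approached as far as the arm can. A call with a gripper value outside its range is refused whole. "gripper" is the finger opening in cm, from 0 to 8.7, set as the call begins (left out, the last holds). The fingers move at their own pace and stop on an object; "squeeze" is the grip in N (left out, the last holds). Time passes only in rows, so rows that repeat a pose let the fingers close. It gives the time, the measured TCP pose, the force, the opening and the grip force at its end, in the units of the state.
- monitor.get_state(): the state, without advancing time (a new reading comes with each control period).
- cams.get_image(name): name is "scene" or "side" or "wrist"; returns the picture (420x560x3 uint8, red, green, blue); there is no depth.
- cams.get_calibration(name): a dict with "mtx" (3x3 intrinsics, pixels), "R" (3x3) and "t" (3): a world point X has camera coordinates R X + t. Camera axes: x right, y down, z forward; pixel columns grow to the right and rows downward; lengths in m; the calibration is good to about 2 mm. A picture is of the moment at which its call begins: read the wrist's pose just before it. get_calibration takes no time and is no camera call; for the wrist camera it gives the pose at the moment of the call.
- workorder.close_job(): hands the job in; it is judged then, once.
The state is a dict: "time": time; "joint_positions": joint angles; "qd": joint speeds; "joint_torque": joint torques, N m; "position": TCP position; "tool_rot": TCP orientation; "ft_force": force on the tool from outside, world axes, zero at the start; "torque": the same for the moment, N m; "grip_width": opening from 0.0 (shut) to 1.0 (fully open); "grip_force": force on a finger pad.
Only numpy, scipy, OpenCV 4.12 (cv2) and the standard library are available. Lean on these libraries where they do the work, as an engineer would, in place of code of your own. Each camera call takes 0.05 s, during which the arm holds its last target. There are 200 camera calls.

TASK

Start the table-top fryer: pull the round flue damper knob at the front of its console all the way out, then push it fully home again. Then turn the bar-shaped dial on top of the console clockwise past its first two clicks to the third, at the end of its travel, and hold it there against its spring: finish while still gripping and holding the dial in the third position. Leave the small round thermostat knob as it is set, and do not disturb the shaker, the bowl or the turner.

Things in the scene. Friction and masses are not known exactly. Their poses are not given: they have to be found in the camera images.
- fryer: Fixed steel table-top fryer. Origin on the table under the centre of its low front console; x points back from the console to the tank (away from the robot), y left, z up. Console 130 mm (x) by 380 mm (y), top at 100 mm, front face at x = -65 mm. Behind it, x = 65 to 355 mm, the tank, as wide, lid top at 133 mm, lid handle up to 155 mm.
- damper_knob (a point): Centre of the damper's pull knob: black disc, 32 mm diameter, 16 mm thick, axis along the fryer's x, on a 10 mm steel rod out of the console's front face, at fryer y = +100 mm (left), 65 mm above the table. When home, 28 mm lie between the face and the disc's back. Can be pinched from above, fingers closing along the fryer's y. Axes as the fryer's.
- damper (a joint): Travel of the damper knob in m: 0 = home (pushed in), 0.040 = fully out (pulled straight along the fryer's -x, towards the robot). Clicks hold it at both ends, where it has stops; the hump between resists with about 5 N.
- dial_grip (a point): On the ignition dial's axis at grip height, 130 mm above the table. Black disc (58 mm diameter) with an upright bar grip 56 mm long, 15 mm thick, its sides free from 110 mm up to its top at 142 mm; on the console at fryer x = 0, y = -85 mm (right). The point turns with the dial: x along the bar (white line at its -x end), y across it, z up.
- dial (a joint): Ignition dial in rad: 0 = off (white line to the console's front, the fryer's -x), growing clockwise from above (negative about z). Clicks at 0.4, 0.8, 1.2; stop at 1.25. Let go at click 1 or 2 it stays; at 3 it springs back to 2. Turning takes up to 0.2 N m; held at 3, 0.18; onto the stop, 0.3. Ticks on the console mark off and the clicks, the third's longer.
- thermostat_mark (a point): Rim mark of the thermostat, a small round black knob (34 mm diameter, 18 mm high, no bar) on the console's top at fryer x = +20 mm, y = +60 mm; the mark lies 15 mm off its axis. Set at a random angle: leave it alone.
- shaker: Loose sugar shaker, upright white jar 60 mm in diameter, 130 mm high, right of the console. Origin at the centre of its underside. Leave it alone.
- bowl: Loose steel bowl, 120 mm wide, 60 mm high, left of the console. Origin at the centre of its underside. Leave it alone.
- turner: Loose spatula, 280 mm long, wooden handle 20 mm thick, lying flat on the table in front of the console's right end, handle to the right; origin under its middle, x along it towards the blade. Leave it alone.

How it is judged:
By the outcome, as a careful person would: the job done as asked, in the order asked, and still so for the second after the job is handed in, while the arm keeps its last pose, push and grip.
It also fails if it takes over 51 s, if anything falls off the work surface, if the arm or the gripper's body presses on something with over 40 N, if the wrist force passes 120 N, or if a joint passes its speed limit or range.

## Working session

There is one attempt and no reset: what is moved stays moved. The work goes in short steps, Python scripts to look and compute and a tool call to move; the robot and the scene stay as the last step left them, time stands still between calls to the robot, and variables do not carry over. Pictures are saved under pics/ and viewed, at most 10 in all, crops included, and the job is handed in when it is done.

Besides the shell and the picture viewer there is one more tool, called after "Emit:" by a JSON object that holds its "fn" and its "kwargs". move_arm: Moves the arm, as the interface text tells. Its arguments: {"type":"object","properties":{"slide":{"type":"array","items":{"type":"array","items":{"type":"number"}}},"roll":{"type":"array","items":{"type":"number"}},"gripper":{"type":"number"},"squeeze":{"type":"number"}},"required":["slide","roll"]}

```bash
mkdir -p pics
python3 - <<'E'
from bench import monitor,cams
import cv2,numpy as np
s=monitor.get_state();print({k:np.round(v,3) for k,v in s.items()})
for n in("scene","side"):
    c=cams.get_calibration(n);print(n,np.round(c["mtx"],1).tolist(),np.round(-c["R"].T@c["t"],3))
    im=cams.get_image(n);cv2.imwrite(f"pics/{n}0.png",cv2.resize(im[:,:,::-1],(800,600),interpolation=cv2.INTER_CUBIC));cv2.imwrite(f"{n}_raw.png",im[:,:,::-1])
E
```

```text
{'time': np.float64(0.0), 'joint_positions': array([-1.333,  0.322, -0.07 ,  1.452,  0.023,  1.371, -0.057]), 'qd': array([-0.   ,  0.002, -0.002, -0.001,  0.001, -0.001,  0.001]), 'joint_torque': array([-0.0000e+00, -4.9131e+01, -4.0400e-01, -3.1251e+01, -6.4000e-02,
        4.4000e-02,  0.0000e+00]), 'position': array([0.144, 0.633, 0.193]), 'tool_rot': array([-3.510e-01, -3.122e+00,  3.000e-03]), 'ft_force': array([ 0.438,  0.676, -0.427]), 'torque': array([-0.023, -0.022,  0.005]), 'grip_force': np.float64(0.0), 'grip_width': np.float64(1.0)}
scene [[470.6, 0.0, 278.7], [0.0, 470.6, 212.9], [0.0, 0.0, 1.0]] [ 1.368 -0.132  1.17 ]
side [[482.0, 0.0, 273.9], [0.0, 482.0, 214.8], [0.0, 0.0, 1.0]] [ 0.479 -0.795  0.964]
```

View pics/scene0.png

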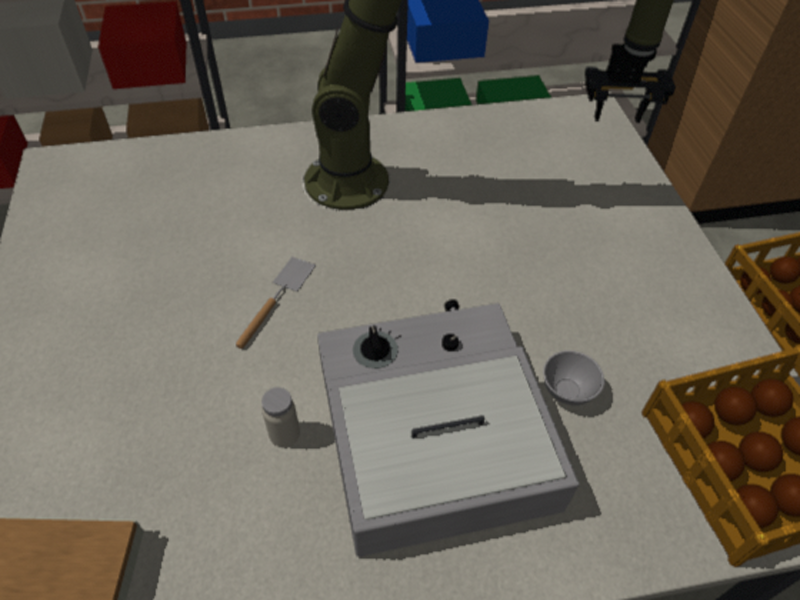

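View pics/side0.png

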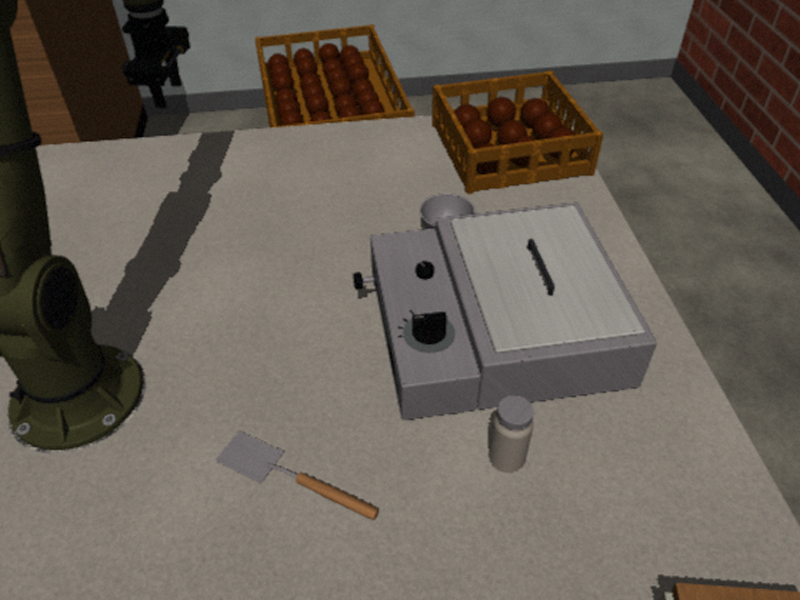

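The scene picture shows the console with the damper knob at (452,305), the dial at (376,345) and the thermostat at (450,343). In the side picture the knob is at (358,281) and the dial at (430,328). I'll enlarge both for accurate pixel positions.

Run:
```python
import cv2
a=cv2.imread("scene_raw.png")[200:320,215:375];cv2.imwrite("pics/sc1.png",cv2.resize(a,None,fx=5,fy=5,interpolation=cv2.INTER_CUBIC))
a=cv2.imread("side_raw.png")[150:300,240:400];cv2.imwrite("pics/sd1.png",cv2.resize(a,None,fx=4,fy=4,interpolation=cv2.INTER_CUBIC))
```

```text
(no output)
```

View pics/sc1.png

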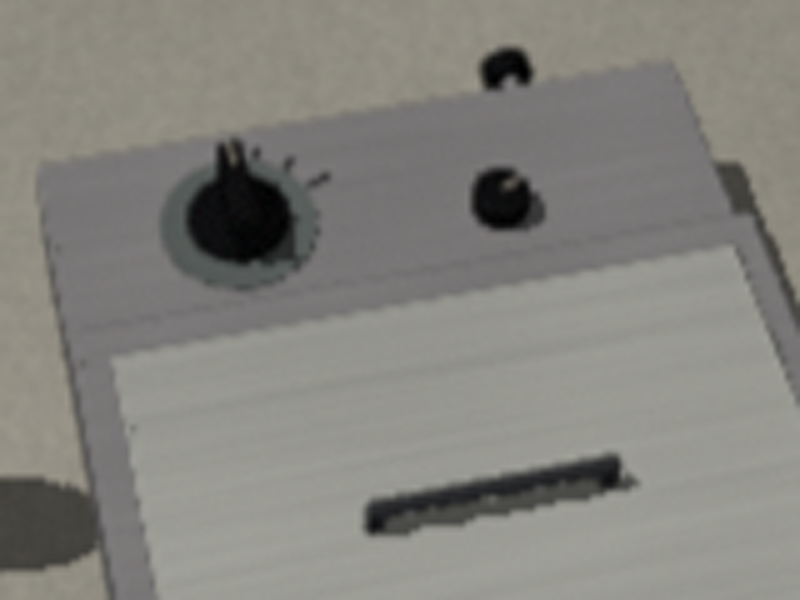

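View pics/sd1.png

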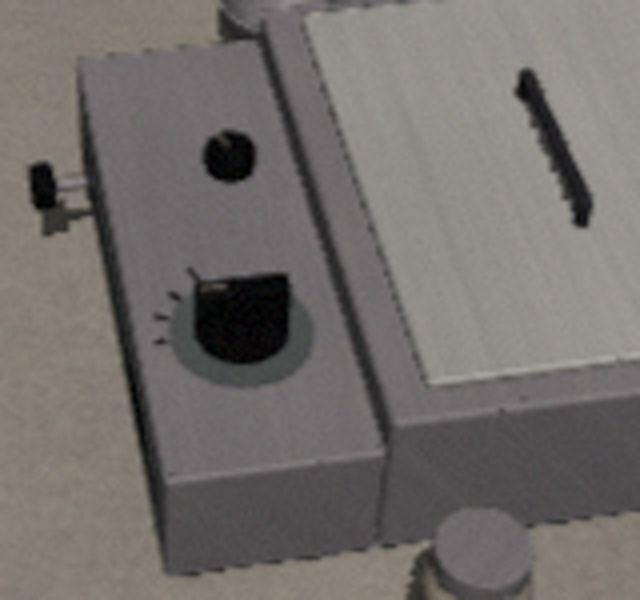

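Scene crop: console front corners at (38,165) and (672,60), knob (506,68), dial plate (240,224). Side crop: front corners at (80,60) and (165,485), knob (43,186), plate (242,330). The dial is at off and the damper home. Next I'll fit the fryer pose.

```bash
cat > h.py <<'E'
from bench import monitor,cams
import numpy as np,cv2
from scipy.optimize import least_squares
from scipy.spatial.transform import Rotation as R
def proj(n,X):
    c=cams.get_calibration(n);p=(np.array(c["R"])@np.array(X).T).T+np.array(c["t"]).ravel();p=p@np.array(c["mtx"]).T
    return p[:,:2]/p[:,2:]
def world(q,P):
    return R.from_euler('z',q[2]).apply(P)+[q[0],q[1],0]
def rel(P,yaw):
    """slide (cm, tool axes) and roll from current measured pose to TCP P with tool y direction at world angle yaw"""
    s=monitor.get_state();r=R.from_rotvec(s["tool_rot"]);y=r.apply([0,1,0]);a=np.arctan2(y[1],y[0])
    d=-(yaw-a); d=(d+np.pi/2)%np.pi-np.pi/2
    return np.round(r.inv().apply(np.array(P)-s["position"])*100,2),round(d,3)
E
python3 - <<'E'
from h import *
sc=[((-.065,-.19,.1),(38,165)),((-.065,.19,.1),(672,60)),((-.101,.1,.065),(506,68)),((0,-.085,.1),(240,224)),((.02,.06,.109),(501,198))]
sd=[((-.065,.19,.1),(80,60)),((-.065,-.19,.1),(165,485)),((-.065,-.19,0),(168,573)),((.065,-.19,.1),(385,455)),((-.101,.1,.065),(43,186)),((0,-.085,.1),(242,330)),((.02,.06,.109),(229,156))]
def px(L,f,o): return (np.array([p for _,p in L])+.5)/f-.5+o
A=px(sc,5,[215,200]);B=px(sd,4,[240,150])
S=np.array([p for p,_ in sc]);D=np.array([p for p,_ in sd])
f=lambda q:np.r_[(proj("scene",world(q,S))-A).ravel(),(proj("side",world(q,D))-B).ravel()]
r=least_squares(f,[.7,0,0],loss='soft_l1');q=r.x;print(q);print(np.round(f(q).reshape(-1,2),1).tolist())
for n,P,a in(("sc",S,A),("sd",D,B)):
    g=lambda q:(proj("scene" if n=="sc" else "side",world(q,P))-a).ravel();print(n,least_squares(g,q).x)
np.save("q.npy",q)
K=world(q,[[-.101,.1,.065]])[0];G=world(q,[[0,-.085,.13]])[0];print(K,G)
print(rel(K+[0,0,.1],q[2]+np.pi/2),rel(G+[0,0,.1],q[2]+np.pi/2))
E
```

```text
[0.61437648 0.06259332 0.03684044]
[[-0.6, -0.1], [0.5, -0.4], [0.2, 1.1], [-0.1, 0.2], [0.1, 0.4], [-1.0, -0.9], [-0.3, -0.7], [-0.7, 3.0], [1.0, -0.7], [-0.1, 0.0], [-0.0, 0.5], [0.3, 0.2]]
sc [0.61350784 0.06293526 0.04073459]
sd [0.61500714 0.06344101 0.03323031]
[0.5097618  0.15880543 0.065     ] [ 0.6175072 -0.022349   0.13     ]
(array([-46.17, -38.15,   2.84]), np.float64(-0.261)) (array([-60.7 , -53.43,  -3.63]), np.float64(-0.261))
```

Emit:
{"fn": "move_arm", "kwargs": {"slide": [[-2,-1.7,0.1],[-5,-4,0.3],[-9,-7.5,0.6],[-13,-10.8,0.8],[-17,-14,1.0],[-21,-17.4,1.3],[-25,-20.7,1.5],[-29,-24,1.8],[-33,-27.3,2.0],[-37,-30.6,2.2],[-41,-34,2.5],[-44,-36.4,2.7],[-45.7,-37.8,2.8],[-46.2,-38.2,2.8],[-46.2,-38.2,2.8],[-46.2,-38.2,2.8]], "roll": [0,-0.02,-0.05,-0.08,-0.11,-0.14,-0.17,-0.2,-0.23,-0.26,-0.26,-0.26,-0.26,-0.26,-0.26,-0.26], "gripper": 6.5}}

```text
time: 1.7
position: [0.509, 0.1604, 0.1655]
tool_rot: [0.06, -3.14, -0.001]
ft_force: [0.1, -0.3, 0.1]
grip_width: 0.745
grip_force: 0.0
```

Run:
```python
from h import *
q=np.load("q.npy");K=world(q,[[-.101,.1,.065]])[0]
s=monitor.get_state();print(s["time"],s["position"],s["ft_force"],s["tool_rot"])
im=cams.get_image("wrist");print(proj("wrist",world(q,np.array([[-.101,.1,.081],[-.065,.19,.1],[.02,.06,.118],[-.065,0,.1]]))))
print(rel(K+[0,0,-.015],q[2]+np.pi/2))
cv2.imwrite("pics/w1.png",im[:,:,::-1])
```

```text
1.7 [0.50899668 0.16041401 0.16546009] [ 0.13399706 -0.25911595  0.11863621] [ 5.99731136e-02 -3.13996931e+00 -1.00659786e-03]
[[278.15330805 210.43545831]
 [384.33173532 257.3638448 ]
 [230.93300735 358.04778979]
 [159.68502373 256.80292731]]
(array([-0.08, -0.21, 11.56]), np.float64(0.002))
```

View pics/w1.png

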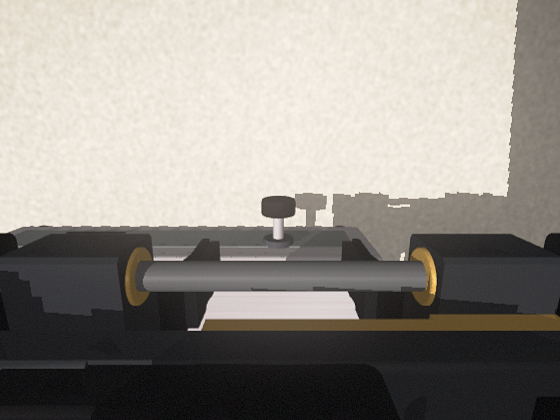

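The wrist picture shows the knob centred in column (279, ~205) between the fingers. Its row is a few pixels off the prediction, so I'll check with an enlarged overlay.

Run:
```python
from h import *
q=np.load("q.npy");im=cv2.imread("pics/w1.png")
f=4;o=np.array([200,180]);c=cv2.resize(im[180:280,200:400],None,fx=f,fy=f,interpolation=cv2.INTER_CUBIC)
t=np.linspace(0,2*np.pi,60)
def dr(P,col):
    p=(proj("wrist",world(q,np.array(P)))-o+.5)*f-.5
    cv2.polylines(c,[np.round(p).astype(int)],False,col,1)
for x in(-.109,-.093): dr(np.c_[0*t+x,.1+.016*np.cos(t),.065+.016*np.sin(t)],(0,0,255))
dr([[-.065,0,.1],[-.065,.19,.1],[-.065,.19,0],[-.065,0,0]],(0,255,0))
cv2.imwrite("pics/w2.png",c)
```

```text
(no output)
```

View pics/w2.png

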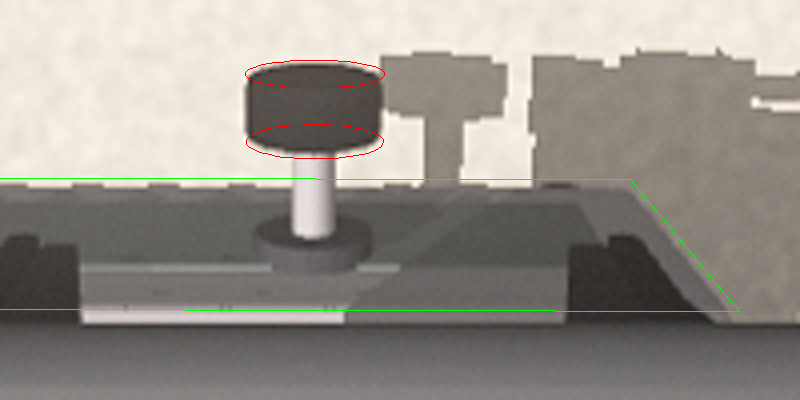

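The overlay matches the knob to within about 1 mm. Now I'll descend and pinch.

Emit:
{"fn": "move_arm", "kwargs": {"slide": [[-0.1,-0.2,2],[-0.1,-0.2,5],[-0.1,-0.2,8],[-0.1,-0.2,10],[-0.1,-0.2,11.2],[-0.1,-0.2,11.6],[-0.1,-0.2,11.6]], "roll": [0,0,0,0,0,0,0]}}

```text
time: 2.45
position: [0.5109, 0.1576, 0.0499]
tool_rot: [0.059, -3.141, -0.0]
ft_force: [-0.4, -0.3, 0.0]
grip_width: 0.748
grip_force: 0.0
```

Emit:
{"fn": "move_arm", "kwargs": {"slide": [[0,0,0],[0,0,0],[0,0,0],[0,0,0],[0,0,0],[0,0,0],[0,0,0]], "roll": [0,0,0,0,0,0,0], "gripper": 0, "squeeze": 40}}

```text
time: 3.15
position: [0.5111, 0.1576, 0.0499]
tool_rot: [-0.057, 3.141, 0.002]
ft_force: [-0.3, 4.6, 2.1]
grip_width: 0.197
grip_force: 2.4
```

Emit:
{"fn": "move_arm", "kwargs": {"slide": [[0,0,0],[0,0,0]], "roll": [0,0]}}

```text
time: 3.35
position: [0.5123, 0.1582, 0.052]
tool_rot: [-0.058, 3.139, 0.004]
ft_force: [-2.8, 0.6, 12.6]
grip_width: 0.04
grip_force: 6.8
```

Run:
```python
from h import *
q=np.load("q.npy")
s=monitor.get_state();print(s["grip_width"],s["grip_force"],s["position"],s["ft_force"])
im=cams.get_image("wrist")
cv2.imwrite("pics/w3.png",im[:,:,::-1])
im=cams.get_image("side")
c=cv2.resize(im[140:240,200:320,::-1],None,fx=4,fy=4,interpolation=cv2.INTER_CUBIC)
w=cv2.imread("pics/w3.png");o=np.zeros((420,800,3),np.uint8);o[:400,:480]=c;o[:240,480:]=cv2.resize(w,(320,240));cv2.imwrite("pics/c3.png",o)
```

```text
0.04040478848776767 6.7581988871097565 [0.51229243 0.15823944 0.05203519] [-2.77831803  0.62718225 12.63036234]
```

View pics/c3.png

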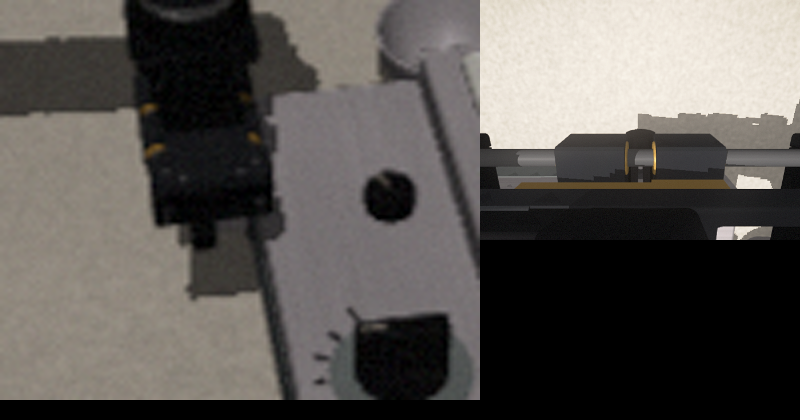

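Run:
```python
from h import *
q=np.load("q.npy")
s=monitor.get_state();p=s["position"];print(s["grip_width"],s["grip_force"],s["ft_force"])
for n in("side","scene","wrist"): print(n,np.round(proj(n,np.array([p,p+[0,0,.019]])),1).tolist(),np.round(proj(n,world(q,np.array([[-.101,.1,.065],[-.141,.1,.065]]))),1).tolist())
w=cams.get_image("wrist")[:,:,::-1];a=cams.get_image("scene")[:,:,::-1];b=cams.get_image("side")[:,:,::-1]
k=lambda i,x,y,W,H,f:cv2.resize(i[y:y+H,x:x+W],None,fx=f,fy=f,interpolation=cv2.INTER_CUBIC)
o=np.zeros((600,800,3),np.uint8)
o[:400,:800]=k(w,180,200,200,100,4)
o[400:600,:400]=k(a,280,190,80,40,5);o[400:600,400:]=k(b,220,170,80,40,5)
cv2.imwrite("pics/c4.png",o)
```

```text
0.016212893514848732 6.274989545345306 [-1.76412473  0.7762844  12.37206756]
side [[251.6, 199.6], [251.2, 194.5]] [[250.3, 196.1], [235.6, 197.9]]
scene [[315.7, 217.6], [316.2, 213.7]] [[316.0, 214.3], [312.5, 204.4]]
wrist [[280.5, 241.3], [280.6, 252.5]] [[281.7, 244.2], [281.8, 175.5]]
```

View pics/c4.png

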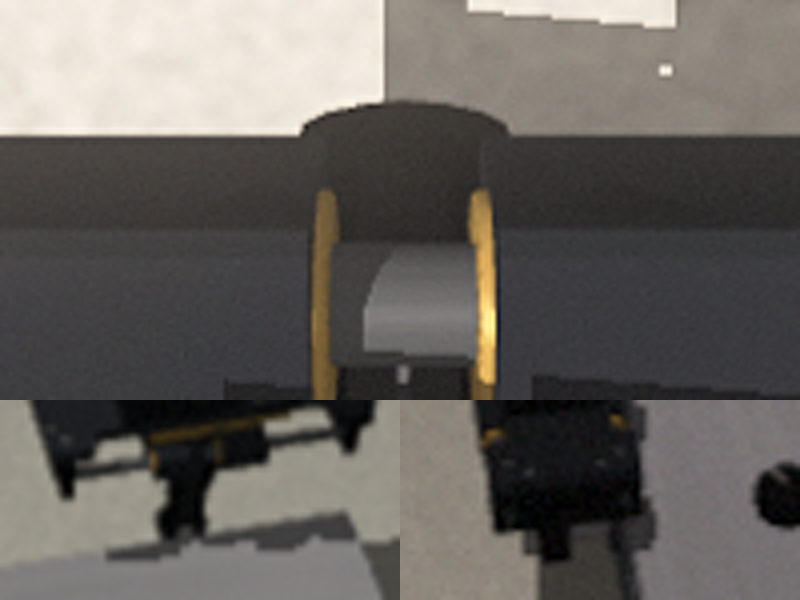

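Run:
```python
from h import *
s=monitor.get_state();p=np.array(s["position"]);c=cams.get_calibration("wrist")
r=R.from_rotvec(s["tool_rot"])
C=-c["R"].T@c["t"]
print(c["mtx"][0,0],"cam in tool",r.inv().apply(C-p),"axis",r.inv().apply(c["R"][2]))
for d in(0,-.01,-.019,-.03,-.04,-.05):
    for w in (.0325,):
        print(d,np.round(proj("wrist",p+r.apply([[0,-w,d],[0,w,d],[.0095,w,d],[-.0095,w,d]])),1).tolist())
q=np.load("q.npy");print(np.round(proj("wrist",world(q,np.array([[-.109,.084,.065],[-.109,.116,.065],[-.109,.1,.081],[-.093,.1,.081],[-.109,.1,.049]]))),1).tolist())
```

```text
323.38129332812605 cam in tool [ 6.62594644e-02 -8.70252569e-05 -1.90679450e-01] axis [-2.41799506e-01 -8.70917096e-05  9.70326229e-01]
0 [[228.2, 241.3], [332.8, 241.4], [333.4, 226.7], [332.2, 255.7]]
-0.01 [[225.6, 246.9], [335.4, 247.0], [336.1, 231.6], [334.8, 261.9]]
-0.019 [[222.9, 252.4], [338.1, 252.5], [338.8, 236.5], [337.3, 268.1]]
-0.03 [[219.4, 259.9], [341.6, 260.0], [342.5, 243.1], [340.8, 276.5]]
-0.04 [[215.7, 267.6], [345.3, 267.7], [346.2, 249.8], [344.4, 285.0]]
-0.05 [[211.6, 276.2], [349.4, 276.3], [350.5, 257.5], [348.4, 294.6]]
[[254.0, 230.8], [309.6, 230.8], [282.0, 239.9], [281.9, 268.1], [281.6, 223.1]]
```

Run:
```python
from h import *
p=np.array([.144,.633,.193]);r=R.from_rotvec([-.351,-3.122,.003])
for n in("scene","side"):
    print(n,[np.round(proj(n,p+r.apply([[0,-.05,d],[0,.05,d]]))/.7,0).tolist() for d in(0,-.015,-.03)])
a=cv2.imread("scene_raw.png")[20:100,390:490];b=cv2.imread("side_raw.png")[0:80,70:170]
o=np.hstack([cv2.resize(i,(400,320),interpolation=cv2.INTER_CUBIC) for i in(a,b)])
for n,of,sh in(("scene",(390,20),0),("side",(70,0),400)):
  for d,col in((0,(0,0,255)),(-.019,(0,255,0))):
    for u in (proj(n,p+r.apply([[0,-.0435,d],[0,.0435,d]]))-of+.5)*4: cv2.circle(o,(int(u[0]+sh),int(u[1])),3,col,-1)
cv2.imwrite("pics/t.png",o)
```

```text
scene [[[592.0, 129.0], [634.0, 131.0]], [[593.0, 124.0], [636.0, 125.0]], [[595.0, 118.0], [637.0, 120.0]]]
side [[[165.0, 119.0], [179.0, 96.0]], [[163.0, 113.0], [178.0, 90.0]], [[161.0, 106.0], [176.0, 84.0]]]
```

View pics/t.png

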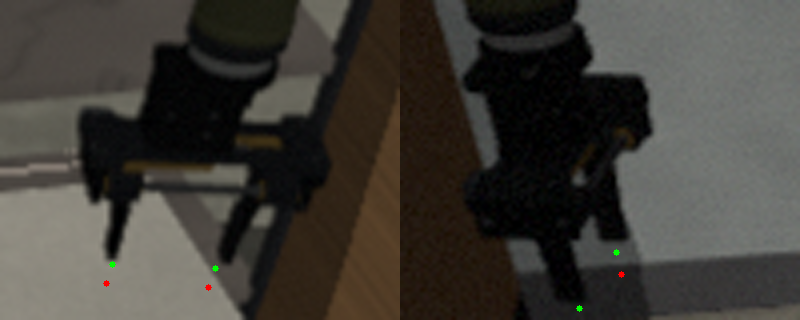

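The red and green dots, at the reported TCP and 19 mm behind it, both lie beyond the real fingertips. The real tips are about 27 mm short of the reported TCP, which agrees with where the fingers slid over the disc. So I need to go about 26 mm deeper. I'll lift, reopen, then descend and pinch again.

Emit:
{"fn": "move_arm", "kwargs": {"slide": [[0,0,-1],[0,0,-2.5],[0,0,-3.5],[0,0,-3.5],[0,0,-3.5],[0,0,-3.5],[0,0,-3.5],[0,0,-3.5],[0,0,-3.5],[0,0,-3.5]], "roll": [0,0,0,0,0,0,0,0,0,0], "gripper": 6.5}}

```text
time: 4.6
position: [0.511, 0.1568, 0.0846]
tool_rot: [0.057, -3.141, 0.0]
ft_force: [0.2, -0.3, -0.3]
grip_width: 0.736
grip_force: 0.0
```

Emit:
{"fn": "move_arm", "kwargs": {"slide": [[0.1,-0.1,1.5],[0.1,-0.1,3],[0.1,-0.1,4.5],[0.1,-0.1,5.5],[0.1,-0.1,6.1],[0.1,-0.1,6.1]], "roll": [0,0,0,0,0,0]}}

```text
time: 5.2
position: [0.5096, 0.1556, 0.0231]
tool_rot: [0.057, -3.14, 0.001]
ft_force: [0.2, -0.6, 0.6]
grip_width: 0.748
grip_force: 0.0
```

Emit:
{"fn": "move_arm", "kwargs": {"slide": [[0,0,0],[0,0,0],[0,0,0],[0,0,0],[0,0,0],[0,0,0],[0,0,0]], "roll": [0,0,0,0,0,0,0], "gripper": 0, "squeeze": 40}}

```text
time: 5.9
position: [0.5102, 0.1583, 0.0241]
tool_rot: [-0.059, 3.14, 0.005]
ft_force: [-0.3, 4.9, -0.7]
grip_width: 0.353
grip_force: 40.0
```

The grip is solid at 30.7 mm and 40 N. Now I'll pull.

Emit:
{"fn": "move_arm", "kwargs": {"slide": [[0.4,0,0],[0.8,0,0],[1.2,0,0],[1.6,0,0],[2.0,0,0],[2.4,0,0],[2.8,0,0],[3.2,0,0],[3.6,0,0],[4.0,0,0],[4.2,0,0],[4.4,0,0],[4.4,0,0],[4.4,0,0]], "roll": [0,0,0,0,0,0,0,0,0,0,0,0,0,0]}}

```text
time: 7.3
position: [0.4706, 0.1568, 0.0243]
tool_rot: [-0.058, 3.131, 0.006]
ft_force: [10.9, 8.0, -11.7]
grip_width: 0.359
grip_force: 40.0
```

Emit:
{"fn": "move_arm", "kwargs": {"slide": [[0.2,0,0],[0.4,0,0],[0.4,0,0]], "roll": [0,0,0]}}

```text
time: 7.6
position: [0.4708, 0.1569, 0.0245]
tool_rot: [-0.057, 3.122, 0.008]
ft_force: [23.1, 9.1, -23.0]
grip_width: 0.353
grip_force: 40.0
```

It is at the outer stop. Now I'll push it home.

Emit:
{"fn": "move_arm", "kwargs": {"slide": [[-0.4,0,0],[-0.9,0,0],[-1.4,0,0],[-1.8,0,0],[-2.2,0,0],[-2.6,0,0],[-3.0,0,0],[-3.4,0,0],[-3.8,0,0],[-4.2,0,0],[-4.6,0,0],[-5.0,0,0],[-5.2,0,0],[-5.3,0,0],[-5.3,0,0]], "roll": [0,0,0,0,0,0,0,0,0,0,0,0,0,0,0]}}

```text
time: 9.1
position: [0.5101, 0.1582, 0.0239]
tool_rot: [0.059, -3.131, -0.003]
ft_force: [-13.2, 2.8, 11.8]
grip_width: 0.356
grip_force: 40.0
```

Home, with 13 N against the stop. Next I'll unload, release and lift.

Emit:
{"fn": "move_arm", "kwargs": {"slide": [[0.5,0,0],[0.5,0,0]], "roll": [0,0]}}

```text
time: 9.3
position: [0.5095, 0.1583, 0.0241]
tool_rot: [-0.059, 3.141, 0.005]
ft_force: [0.1, 5.9, -0.9]
grip_width: 0.359
grip_force: 40.0
```

Emit:
{"fn": "move_arm", "kwargs": {"slide": [[0,0,0],[0,0,0],[0,0,0],[0,0,0],[0,0,0],[0,0,-2],[0,0,-5],[0,0,-9],[0,0,-12],[0,0,-13],[0,0,-13]], "roll": [0,0,0,0,0,0,0,0,0,0,0], "gripper": 6}}

```text
time: 10.4
position: [0.5111, 0.156, 0.1551]
tool_rot: [-0.057, 3.138, 0.002]
ft_force: [-0.4, -0.5, -1.0]
grip_width: 0.693
grip_force: 0.0
```

Run:
```python
from h import *
q=np.load("q.npy");G=world(q,[[0,-.085,.13]])[0];s=monitor.get_state();print(s["time"],s["position"],s["joint_positions"],s["ft_force"])
print(G,rel([G[0],G[1],.155],q[2]+np.pi/2))
```

```text
10.4 [0.511121   0.15601691 0.15506427] [-0.70692766  0.09395589  0.38498674  1.80728821 -0.03773362  1.24435834
  1.29533586] [-0.43256578 -0.45565023 -0.99401885]
[ 0.6175072 -0.022349   0.13     ] (array([-9.990e+00, -1.821e+01,  1.000e-02]), np.float64(-0.001))
```

Emit:
{"fn": "move_arm", "kwargs": {"slide": [[-1,-2,0],[-2.5,-4.5,0],[-4.4,-8,0],[-6.3,-11.5,0],[-8.2,-15,0],[-9.4,-17.2,0],[-10,-18.2,0],[-10,-18.2,0],[-10,-18.2,0]], "roll": [0,0,0,0,0,0,0,0,0]}}

```text
time: 11.3
position: [0.6157, -0.0207, 0.1525]
tool_rot: [0.059, -3.139, -0.002]
ft_force: [-0.9, 0.7, -0.3]
grip_width: 0.689
grip_force: 0.0
```

Run:
```python
from h import *
q=np.load("q.npy");G=world(q,[[0,-.085,.13]])[0];s=monitor.get_state();print(s["time"],s["position"],s["joint_positions"][6])
print(rel([G[0],G[1],.087],q[2]+np.pi/2))
im=cams.get_image("wrist")[:,:,::-1].copy();im=cv2.resize(im,(800,600),interpolation=cv2.INTER_CUBIC)
def dr(P,col):
    cv2.polylines(im,[np.round(proj("wrist",np.array(P))/.7).astype(int)],False,col,1)
def box(z): return world(q,np.array([[x,-.085+y,z] for x,y in((-.028,-.0075),(-.028,.0075),(.028,.0075),(.028,-.0075),(-.028,-.0075))]))
dr(box(.142),(0,0,255));dr(world(q,np.array([[-.065,-.19,.1],[-.065,.0,.1]])),(0,255,0))
r=R.from_rotvec(s["tool_rot"]);dr(s["position"]+r.apply([[.0095,-.03,-.027],[-.0095,-.03,-.027]]),(255,255,0));dr(s["position"]+r.apply([[.0095,.03,-.027],[-.0095,.03,-.027]]),(255,255,0))
cv2.imwrite("pics/w5.png",im)
```

```text
11.3 [ 0.61567665 -0.02070974  0.15253716] 1.718687233886991
(array([-0.19, -0.18,  6.55]), np.float64(0.001))
```

View pics/w5.png

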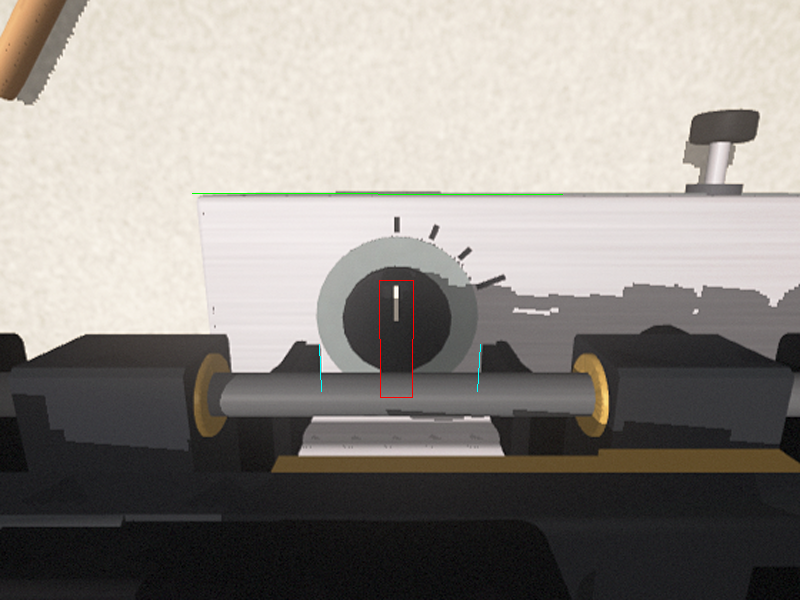

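The overlay matches the dial bar (397, 285–395) and the fingertips. The dial is at off and the damper is home. Now I'll descend and grip the bar.

Emit:
{"fn": "move_arm", "kwargs": {"slide": [[-0.1,-0.1,1.5],[-0.1,-0.1,3.2],[-0.1,-0.1,4.8],[-0.1,-0.1,6],[-0.1,-0.1,6.6],[-0.1,-0.1,6.6]], "roll": [0,0,0,0,0,0]}}

```text
time: 11.95
position: [0.6169, -0.0232, 0.0866]
tool_rot: [0.057, -3.139, 0.0]
ft_force: [-0.7, 0.1, -0.2]
grip_width: 0.688
grip_force: 0.0
```

Run:
```python
from h import *
q=np.load("q.npy");G=world(q,[[0,-.085,.13]])[0];s=monitor.get_state();print(s["time"],s["position"],s["ft_force"])
print(rel([G[0],G[1],.087],q[2]+np.pi/2))
```

```text
11.95 [ 0.61692717 -0.02321269  0.08658427] [-0.72442353  0.05690251 -0.19071983]
(array([-0.06,  0.08, -0.04]), np.float64(-0.0))
```

Emit:
{"fn": "move_arm", "kwargs": {"slide": [[-0.05,0.1,0],[-0.05,0.1,0],[-0.05,0.1,0],[-0.05,0.1,0],[-0.05,0.1,0],[-0.05,0.1,0],[-0.05,0.1,0],[-0.05,0.1,0],[-0.05,0.1,0]], "roll": [0,0,0,0,0,0,0,0,0], "gripper": 0, "squeeze": 60}}

```text
time: 12.85
position: [0.6182, -0.0228, 0.0879]
tool_rot: [-0.056, 3.141, -0.001]
ft_force: [-0.5, -1.7, 0.9]
grip_width: 0.168
grip_force: 60.0
```

Gripped at 14.6 mm and 60 N. Now I'll turn clockwise (positive roll), checking partway.

Emit:
{"fn": "move_arm", "kwargs": {"slide": [[0,0,0],[0,0,0],[0,0,0],[0,0,0],[0,0,0],[0,0,0],[0,0,0]], "roll": [0.08,0.16,0.24,0.32,0.4,0.45,0.45]}}

```text
time: 13.55
position: [0.6182, -0.0227, 0.0878]
tool_rot: [0.645, 3.074, -0.001]
ft_force: [0.1, -0.9, 1.2]
grip_width: 0.17
grip_force: 60.0
```

Run:
```python
from h import *
q=np.load("q.npy");s=monitor.get_state();print(s["joint_positions"][6],s["torque"],s["ft_force"],rel(s["position"],q[2]+np.pi/2)[1])
```

```text
1.317596870798828 [-0.30429989  0.00890364  0.04941436] [ 0.12593495 -0.91136091  1.22391598] -0.451
```

Emit:
{"fn": "move_arm", "kwargs": {"slide": [[0,0,0],[0,0,0],[0,0,0],[0,0,0],[0,0,0],[0,0,0],[0,0,0],[0,0,0],[0,0,0],[0,0,0],[0,0,0],[0,0,0]], "roll": [0.08,0.16,0.24,0.32,0.4,0.48,0.56,0.64,0.72,0.78,0.8,0.8]}}

```text
time: 14.75
position: [0.6183, -0.0227, 0.0879]
tool_rot: [1.789, 2.581, -0.0]
ft_force: [0.6, -1.0, 1.2]
grip_width: 0.165
grip_force: 60.0
```

Run:
```python
from h import *
q=np.load("q.npy");s=monitor.get_state();print(s["joint_positions"][6],s["torque"],s["ft_force"],rel(s["position"],q[2]+np.pi/2)[1],s["grip_width"])
```

```text
0.5695218224773264 [-0.56327358 -0.05259497  0.24760229] [ 0.62574517 -0.99523664  1.1617021 ] -1.249 0.16492659529036308
```

Emit:
{"fn": "move_arm", "kwargs": {"slide": [[0,0,0],[0,0,0],[0,0,0],[0,0,0],[0,0,0]], "roll": [0.02,0.03,0.03,0.03,0.03]}}

```text
time: 15.25
position: [0.6183, -0.0227, 0.0879]
tool_rot: [1.829, 2.553, -0.0]
ft_force: [0.5, -3.5, 0.2]
grip_width: 0.169
grip_force: 60.0
```

Run:
```python
from h import *
q=np.load("q.npy");s=monitor.get_state();print(s["time"],s["torque"],s["ft_force"],rel(s["position"],q[2]+np.pi/2)[1],s["grip_width"])
a=[]
for n,P in(("scene",0),("side",0)):
    cv2.imwrite(f"{n}_end.png",cams.get_image(n)[:,:,::-1])
    d=cv2.absdiff(cv2.imread(f"{n}_end.png"),cv2.imread(f"{n}_raw.png")).max(2)
    for k,(x,y,w,h) in dict(scene=dict(turner=(160,175,65,75),shaker=(180,268,35,50),bowl=(385,245,40,40)),side=dict(turner=(150,300,120,65),shaker=(338,275,40,60)))[n].items(): print(n,k,(d[y:y+h,x:x+w]>40).sum())
```

```text
15.25 [-0.82295382 -0.17106183  0.95424142] [ 0.53887901 -3.48965071  0.17733606] -1.28 0.16946027802526387
scene turner 0
scene shaker 0
scene bowl 0
side turner 0
side shaker 0
```

The torque jumped to 0.95 N m, so the dial is hard on the stop. I'll ease back slightly to hold it gently there.

Emit:
{"fn": "move_arm", "kwargs": {"slide": [[0,0,0],[0,0,0],[0,0,0],[0,0,0]], "roll": [-0.02,-0.02,-0.02,-0.02]}}

```text
time: 15.75
position: [0.6183, -0.0227, 0.0879]
tool_rot: [1.805, 2.571, 0.0]
ft_force: [1.8, -4.0, 0.7]
grip_width: 0.168
grip_force: 60.0
```

Run:
```python
from h import *
from bench import workorder
q=np.load("q.npy");s=monitor.get_state();a=rel(s["position"],q[2]+np.pi/2)[1];print(s["torque"],a,s["grip_force"])
if s["torque"][2]>.15 and a<-1.23 and s["grip_force"]>50: print(workorder.close_job())
```

```text
[-0.95956271 -0.274595    0.45070805] -1.261 60.000562286004424
the job is handed in; nothing more can be done
None
```

I handed the job in at 15.75 s: the damper was pulled fully out and pushed home, and the dial is still gripped and held on its end stop at the third position. The first pinch missed because the real fingertips sit about 27 mm short of the reported TCP; before-and-after camera comparison showed no change to the shaker, bowl or turner, and the thermostat was never touched.

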